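# Scrape the walnut shells into the nut board's waste box

## Task

Nuts have been cracked on the nut board and it wants clearing. Put the garlic that is still on it into the black dish; lift out the lid of the waste box at the board's end and lay it aside, take the scraper off its two hooks and, with the scraper and not with the fingers, push every walnut shell on the white surface over its edge into the waste box. Finish with the scraper hanging on both hooks again and the lid seated in the opening, flat, square and flush; leave the mug, cup and canister where they stand.

Things in the scene. Friction and masses are not known exactly. Their poses are not given: they have to be found in the camera images.
- station: the nut board, fixed: wooden box 228 (x) x 318 (y) mm, origin at the centre of its underside, on the worktop; z up, y along its long side. A rim 14 mm thick, top 89 mm up, runs all round. Inside it (200 x 290 mm) a white cutting surface, 75 mm up, reaches from y = -145 to +65 mm, where it ends in a plain edge; from there to y = +145 mm is the waste box's opening, its floor 67 mm lower
- station_opening (a point): centre of the opening (200 mm in x, 80 mm in y) at the white surface's level; axes as the nut board's. The lid rests on two ledges 12 mm wide at the short ends, 8 mm below this level, so that its top lies flush with the white surface; 2 mm play on each side; the rim stands 14 mm above on three sides
- lid_grip (a point): in the lid's ridge grip (76 mm along x, 16 mm thick along y, standing 30 mm up from the lid's top), 22 mm above the lid's top face, 30 mm above its underside: grasp here. x along the lid's long side, z up. The lid is a wooden plate 196 x 76 x 8 mm, 0.22 kg, lower edges set in by 3 mm; it closes the opening at the start and fits either way round
- lid: the same lid; origin at the centre of its underside, axes as lid_grip's
- stand: the scraper's stand, fixed, to the left or right of the nut board: wooden foot 115 x 110 mm, 14 mm high (origin on its underside, 10 mm in front of its centre), with two steel wire hooks 7 mm thick and 52 mm apart (y = +-26 mm) that rise at the back (x = +40 mm), run level towards -x with their top 165 mm up, and end at x = -66 mm in tips bent up to 175 mm
- stand_hang (a point): where the middle of the scraper's grip bar is when it hangs fully home: 35 mm towards -x from the stand's origin, 174 mm up (9 mm above the top of the hooks' level run, 31 mm behind their upturned tips, whose tops are 1 mm above this point); axes as the stand's. Hanging anywhere along the level run, either way round, will do
- scraper_grip (a point): middle of the scraper's wooden grip bar (94 mm along y, 16 mm thick in x, 18 mm high in z). Below the bar a slot 32 mm high, 72 mm wide, through which the hooks pass; below that a flat steel blade 88 mm wide (y), 4 mm thick (x), 70 mm high, its straight lower edge 111 mm below this point. 0.16 kg. It hangs on the hooks at the start; take it by the bar between the hooks
- scraper: the same scraper; origin in the middle of the blade's lower edge
- dish: black shallow dish, 129 (x) x 149 (y) x 28 mm, on the side of the nut board where the stand is not; origin at the centre of its underside. Flat floor 7 mm up, about 90 x 110 mm, inside a sloping wall 27 mm high: room for two bulbs side by side along y
- garlic_0_center (a point): centre of a bulb of garlic, about 53 mm across and 53 mm high with a flat base and a pointed top, 31 g, standing at the closed end of the white surface. One of two (garlic_0, garlic_1), of which one or both are there
- garlic_1_center (a point): centre of a bulb of garlic, about 53 mm across and 53 mm high with a flat base and a pointed top, 31 g, standing at the closed end of the white surface. One of two (garlic_0, garlic_1), of which one or both are there
- mug_center (a point): centre of a tall cream mug, 82 x 120 x 94 mm (bystander at the right)
- cup: small dark cup, 60 x 84 x 53 mm (bystander at the back); origin at its underside
- sugar: orange canister with a wooden lid, 77 mm wide, 85 mm high (bystander at the back); origin at its underside
- shell_0: half walnut shell, a brown wrinkled dome 31 to 36 mm across and 16 to 18 mm high, lying open side down on the white surface; origin at the centre of its underside. One of eight (shell_0 to shell_7), of which five to eight are there
- shell_1: half walnut shell, a brown wrinkled dome 31 to 36 mm across and 16 to 18 mm high, lying open side down on the white surface; origin at the centre of its underside. One of eight (shell_0 to shell_7), of which five to eight are there
- shell_2: half walnut shell, a brown wrinkled dome 31 to 36 mm across and 16 to 18 mm high, lying open side down on the white surface; origin at the centre of its underside. One of eight (shell_0 to shell_7), of which five to eight are there
- shell_3: half walnut shell, a brown wrinkled dome 31 to 36 mm across and 16 to 18 mm high, lying open side down on the white surface; origin at the centre of its underside. One of eight (shell_0 to shell_7), of which five to eight are there
- shell_4: half walnut shell, a brown wrinkled dome 31 to 36 mm across and 16 to 18 mm high, lying open side down on the white surface; origin at the centre of its underside. One of eight (shell_0 to shell_7), of which five to eight are there
- shell_5: half walnut shell, a brown wrinkled dome 31 to 36 mm across and 16 to 18 mm high, lying open side down on the white surface; origin at the centre of its underside. One of eight (shell_0 to shell_7), of which five to eight are there
- shell_6: half walnut shell, a brown wrinkled dome 31 to 36 mm across and 16 to 18 mm high, lying open side down on the white surface; origin at the centre of its underside. One of eight (shell_0 to shell_7), of which five to eight are there
- shell_7: half walnut shell, a brown wrinkled dome 31 to 36 mm across and 16 to 18 mm high, lying open side down on the white surface; origin at the centre of its underside. One of eight (shell_0 to shell_7), of which five to eight are there

How it is judged:
On the way, in this order (a step that is already met when the one before it is completed fails the run):
1. the lid is off the opening and the scraper is off its hooks (horizontal distance between lid and station_opening above 0.12 m and distance between scraper_grip and stand_hang above 0.1 m), for 0.2 s.
2. every shell lies in the waste box (z of each of shell_0, shell_1, shell_2, shell_3, shell_4, shell_5, shell_6, shell_7 in the frame of station below 0.056 m and y of shell_0 in the frame of station between 0.06 and 0.15 m and x of shell_0 in the frame of station between -0.1 and 0.1 m and y of shell_1 in the frame of station between 0.06 and 0.15 m and x of shell_1 in the frame of station between -0.1 and 0.1 m and y of shell_2 in the frame of station between 0.06 and 0.15 m and x of shell_2 in the frame of station between -0.1 and 0.1 m and y of shell_3 in the frame of station between 0.06 and 0.15 m and x of shell_3 in the frame of station between -0.1 and 0.1 m and y of shell_4 in the frame of station between 0.06 and 0.15 m and x of shell_4 in the frame of station between -0.1 and 0.1 m and y of shell_5 in the frame of station between 0.06 and 0.15 m and x of shell_5 in the frame of station between -0.1 and 0.1 m and y of shell_6 in the frame of station between 0.06 and 0.15 m and x of shell_6 in the frame of station between -0.1 and 0.1 m and y of shell_7 in the frame of station between 0.06 and 0.15 m and x of shell_7 in the frame of station between -0.1 and 0.1 m), for 0.3 s.
At the end, for the whole second after the job is handed in: every shell lies in the waste box; the garlic lies in the dish; the scraper hangs at rest on both hooks (height within 6 mm, upright within 0.15 rad); the lid lies at rest in the opening, within 5 mm of its centre, flush within 2 mm, flat within 0.03 rad, square within 0.06 rad (all of step 2 and x of garlic_0_center in the frame of dish between -0.055 and 0.055 m and y of garlic_0_center in the frame of dish between -0.065 and 0.065 m and z of garlic_0_center in the frame of dish between 0 and 0.05 m and x of garlic_1_center in the frame of dish between -0.055 and 0.055 m and y of garlic_1_center in the frame of dish between -0.065 and 0.065 m and z of garlic_1_center in the frame of dish between 0 and 0.05 m and z of scraper_grip in the frame of stand_hang between -0.006 and 0.006 m and x of scraper_grip in the frame of stand_hang between -0.03 and 0.055 m and y of scraper_grip in the frame of stand_hang between -0.02 and 0.02 m and angle between scraper_grip's own z axis and vertical below 0.15 rad and linear speed of scraper below 0.03 m/s and horizontal distance between lid and station_opening below 0.005 m and z of lid in the frame of station_opening between -0.011 and -0.006 m and angle between lid's own z axis and vertical below 0.03 rad and angle between the x axis of lid and the x axis of station, either way round below 0.06 rad and linear speed of lid below 0.02 m/s); the robot touches nothing.
It fails at once if a shell still lying on the white surface is touched by the fingers instead of the scraper ((contact force between the fingers and shell_0 above 0.3 N and z of shell_0 in the frame of station between 0.06 and 0.1 m and y of shell_0 in the frame of station between -0.145 and 0.065 m and x of shell_0 in the frame of station between -0.1 and 0.1 m) or (contact force between the fingers and shell_1 above 0.3 N and z of shell_1 in the frame of station between 0.06 and 0.1 m and y of shell_1 in the frame of station between -0.145 and 0.065 m and x of shell_1 in the frame of station between -0.1 and 0.1 m) or (contact force between the fingers and shell_2 above 0.3 N and z of shell_2 in the frame of station between 0.06 and 0.1 m and y of shell_2 in the frame of station between -0.145 and 0.065 m and x of shell_2 in the frame of station between -0.1 and 0.1 m) or (contact force between the fingers and shell_3 above 0.3 N and z of shell_3 in the frame of station between 0.06 and 0.1 m and y of shell_3 in the frame of station between -0.145 and 0.065 m and x of shell_3 in the frame of station between -0.1 and 0.1 m) or (contact force between the fingers and shell_4 above 0.3 N and z of shell_4 in the frame of station between 0.06 and 0.1 m and y of shell_4 in the frame of station between -0.145 and 0.065 m and x of shell_4 in the frame of station between -0.1 and 0.1 m) or (contact force between the fingers and shell_5 above 0.3 N and z of shell_5 in the frame of station between 0.06 and 0.1 m and y of shell_5 in the frame of station between -0.145 and 0.065 m and x of shell_5 in the frame of station between -0.1 and 0.1 m) or (contact force between the fingers and shell_6 above 0.3 N and z of shell_6 in the frame of station between 0.06 and 0.1 m and y of shell_6 in the frame of station between -0.145 and 0.065 m and x of shell_6 in the frame of station between -0.1 and 0.1 m) or (contact force between the fingers and shell_7 above 0.3 N and z of shell_7 in the frame of station between 0.06 and 0.1 m and y of shell_7 in the frame of station between -0.145 and 0.065 m and x of shell_7 in the frame of station between -0.1 and 0.1 m)).
It fails at once if the mug, cup or canister is pushed from its place by more than 40 mm (distance of any of mug_center, cup, sugar from where it was at the start of the episode above 0.04 m).
Of shell_0, shell_1, shell_2, shell_3, shell_4, shell_5, shell_6, shell_7 only 5 to 8 are there at a start; the rules pass over those that are not, and their reading is None.
Of garlic_0, garlic_1 only 1 to 2 are there at a start; the rules pass over those that are not, and their reading is None.
At some moment in a run one of shell_0, shell_1, shell_2, shell_3, shell_4, shell_5, shell_6, shell_7, lid may be knocked a few centimetres aside while the robot is not near it.
It also fails if it takes over 208 s, if anything falls off the work surface, if the arm or the gripper's body presses on something with over 40 N, if the wrist force passes 120 N, or if a joint passes its speed limit or range.

## Robot

A 7-joint arm with a two-finger parallel gripper is mounted at the origin on a cart in front of the work surface, level with it; the furniture and walls round the work are solid. World frame = base frame: x ahead of the robot, y to its left, z up, the work surface at z = 0. Lengths are in m, angles in rad, forces in N, time in s.
With the tool pointing down it reaches from about 0.375 to 0.925 m from the base axis. Payload 3.1 kg.
Tool frame: the origin (TCP) lies between the finger pads; the fingertips stand 19 mm ahead of it and the grasp point (between the pads) is the TCP; z points along the fingers, y is the line along which they close (so a half turn about z gives the same grasp; the last joint's range is limited). The gripper opens to 85 mm and grips with 20 to 120 N. Pads are 22 mm wide; open, the fingers measure 114 mm over their backs; the gripper's body (76 mm by 85 mm) begins 54 mm behind the grasp point. The pads swing forward as they close: fully open they stand 13 mm farther back than shut.
Start: joints at [-1.374, 0.383, 0.044, 1.598, -0.018, 1.161, -0.05], TCP at [0.189, 0.622, 0.25] pointing down, gripper open.
Joint ranges: [-2.61, 2.61], [-0.41, 2.15], [-1.48, 1.57], [0, 2.5], [-1.57, 4.71], [0.05, 1.97], [-2.85, 2.85]. Speed limits (rad/s): [2.79, 2.79, 3.14, 3.14, 3.14, 3.14, 3.14].

## Interface

Orientations are given as a unit quaternion [x, y, z, w].
In Python, from bench import move_ptp, movel, move_j, move_gripper, pause, inverse_kinematics, read_camera, camera_params, MotionError, sign_off, look_for, tip_of, read_time_s, read_qpos, read_joint_vel, read_effort, read_eef_pos, read_tcp_rot, read_ft_force, read_ft_torque, read_finger_gap, read_grasp_force gives the robot as it stands. Calls block until the motion is done:
- move_ptp(position, orientation): joint-space move of the TCP to a pose.
- movel(position, orientation=None, speed=0.15): straight line of the TCP; orientation=None keeps the orientation; speed is the mean speed in m/s.
- move_j(angles): joint-space move.
- move_gripper(opening, effort=None): finger opening in m; effort is the grip in N (None keeps the last); returns when the fingers have stopped.
- pause(seconds).
- inverse_kinematics(position, orientation): joint angles nearest the present ones, or None.
- read_camera(name): name is "side" or "top"; returns the picture (420x560x3 uint8, red, green, blue); there is no depth.
- camera_params(name): a dict with "K" (3x3 intrinsics, pixels), "camera_from_world" (4x4, takes a point from world to camera coordinates). Camera axes: x right, y down, z forward; pixel columns grow to the right and rows downward; lengths in m; the calibration is good to about 2 mm. A picture is of the moment at which its call begins. camera_params takes no time and is no camera call.
A pose or a line that the arm cannot do raises MotionError and nothing moves.
- sign_off(): hands the job in; it is judged then, once.
Trained networks look in the newest picture that a camera, given by its name, has taken for a name from the list of things; names that differ only in an ending like _2 or _b are one class to them, and where a whole thing is asked for, a point or a joint stands for the part that bears it (a point fixed in the world has none). Each returns a list of dicts, best first, with "confidence" (0 to 1); they miss things now and then, are a little off and sometimes report something else, mostly with a low value. They report only what shows in the picture. A call takes as long as a camera call.
- look_for(camera, name): "at" ([column, row] in pixels, amid what is visible of it).
- tip_of(camera, name): "at" ([column, row] in pixels: a listed point, or the origin of a listed thing).
Readings, each from a call of its own:
- read_time_s(): time.
- read_qpos(): joint angles.
- read_joint_vel(): joint speeds.
- read_effort(): joint torques, N m.
- read_eef_pos(): TCP position.
- read_tcp_rot(): TCP orientation.
- read_ft_force(): force on the tool from outside, world axes, zero at the start.
- read_ft_torque(): the same for the moment, N m.
- read_finger_gap(): finger opening in m.
- read_grasp_force(): force on a finger pad.
Only numpy, scipy, OpenCV 4.12 (cv2) and the standard library are available. Lean on these libraries where they do the work, as an engineer would, in place of code of your own. Each camera call takes 0.05 s, during which the arm holds its last target. There are 200 camera calls.

## Working session

There is one attempt and no reset: what is moved stays moved. The work goes in short steps, each a Python script; the robot and the scene stay as the last script left them, time stands still between calls to the robot, and variables do not carry over. Pictures are saved under pics/ and viewed, at most 14 in all, crops included, and the job is handed in when it is done.

```bash
mkdir -p pics; cat > h.py <<'E'
import numpy as np, cv2
from bench import *
def P(name):
    c=camera_params(name); return np.array(c["K"]),np.array(c["camera_from_world"])
def ray(name,uv):
    K,T=P(name); d=np.linalg.inv(K)@[uv[0],uv[1],1.]; R=T[:3,:3]; return -R.T@T[:3,3], R.T@d
def atz(name,uv,z):
    o,d=ray(name,uv); return o+d*(z-o[2])/d[2]
def proj(name,p):
    K,T=P(name); q=K@(T[:3,:3]@np.asarray(p)+T[:3,3]); return q[:2]/q[2]
def tri(a,uva,b,uvb):
    A=[];y=[]
    for n,uv in((a,uva),(b,uvb)):
        o,d=ray(n,uv); d=d/np.linalg.norm(d); M=np.eye(3)-np.outer(d,d); A.append(M); y.append(M@o)
    return np.linalg.lstsq(np.vstack(A),np.hstack(y),rcond=None)[0]
def save(cam,fn,s=1,crop=None):
    im=read_camera(cam)[:,:,::-1]
    if crop: im=im[crop[1]:crop[3],crop[0]:crop[2]]
    if s!=1: im=cv2.resize(im,None,fx=s,fy=s,interpolation=cv2.INTER_CUBIC)
    cv2.imwrite('pics/'+fn,im)
E
python3 - <<'E'
from h import *
for c in('top','side'):
    save(c,c+'0.png',1.4)
    o,_=ray(c,(280,210)); print(c,o.round(3),[atz(c,u,0).round(2).tolist() for u in((0,0),(559,0),(0,419),(559,419))])
    for n in('station','station_opening','lid_grip','stand','stand_hang','scraper_grip','dish','garlic_0_center','mug_center','cup','sugar','shell_0'):
        print(n,[(np.round(d['at'],1).tolist(),round(d['confidence'],2)) for d in tip_of(c,n)][:9])
E
```

```text
top [ 0.383 -0.062  1.533] [[1.47, 0.97, 0.0], [1.43, -1.2, 0.0], [-0.06, 0.84, 0.0], [-0.09, -1.0, 0.0]]
station [([239.7, 233.4], 0.91)]
station_opening [([209.7, 228.7], 0.71)]
lid_grip [([208.9, 229.4], 0.61)]
stand [([149.9, 218.8], 0.64)]
stand_hang [([133.3, 222.3], 0.72)]
scraper_grip [([134.4, 221.5], 0.48)]
dish [([354.4, 222.2], 0.86)]
garlic_0_center [([271.6, 244.2], 0.56)]
mug_center [([198.7, 172.1], 0.31)]
cup [([297.1, 171.0], 0.68)]
sugar [([201.0, 175.2], 0.59)]
shell_0 [([241.4, 236.2], 0.67), ([247.7, 251.0], 0.61), ([248.2, 208.5], 0.6), ([244.8, 223.4], 0.59), ([238.8, 250.0], 0.43), ([251.1, 239.3], 0.39), ([258.7, 211.9], 0.39), ([200.5, 174.4], 0.2)]
side [-0.043  0.734  1.169] [[2.8, -0.42, 0.0], [0.55, -2.2, 0.0], [0.77, 0.75, 0.0], [-0.19, -0.03, 0.0]]
station [([281.0, 278.4], 0.66), ([182.8, 343.4], 0.33)]
station_opening [([249.6, 277.6], 0.92)]
lid_grip [([251.6, 272.8], 0.6)]
stand [([183.2, 340.3], 0.74), ([292.8, 242.4], 0.66), ([186.3, 335.2], 0.47)]
stand_hang [([182.8, 312.6], 0.84)]
scraper_grip [([277.0, 249.0], 0.63), ([179.8, 308.7], 0.58), ([183.2, 308.6], 0.51)]
dish [([354.6, 191.2], 0.61), ([279.9, 233.8], 0.47)]
garlic_0_center [([325.0, 238.6], 0.77)]
mug_center [([385.5, 155.0], 0.63)]
cup [([264.6, 199.1], 0.68)]
sugar [([188.8, 269.0], 0.97)]
shell_0 [([309.9, 266.2], 0.7), ([289.5, 262.4], 0.67), ([276.7, 248.0], 0.66), ([295.1, 242.7], 0.65), ([297.8, 251.5], 0.62), ([300.2, 270.7], 0.59), ([265.2, 237.9], 0.46), ([277.4, 231.9], 0.45), ([282.1, 274.1], 0.28)]
```

View pics/top0.png

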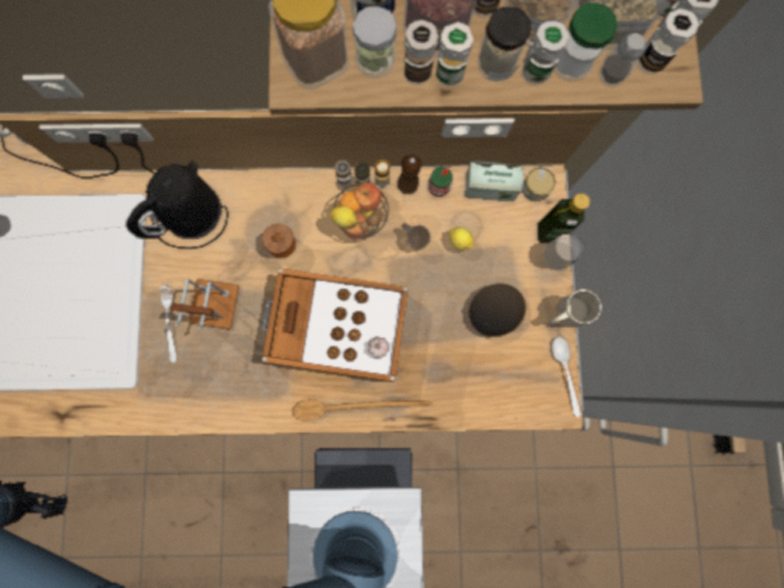

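View pics/side0.png

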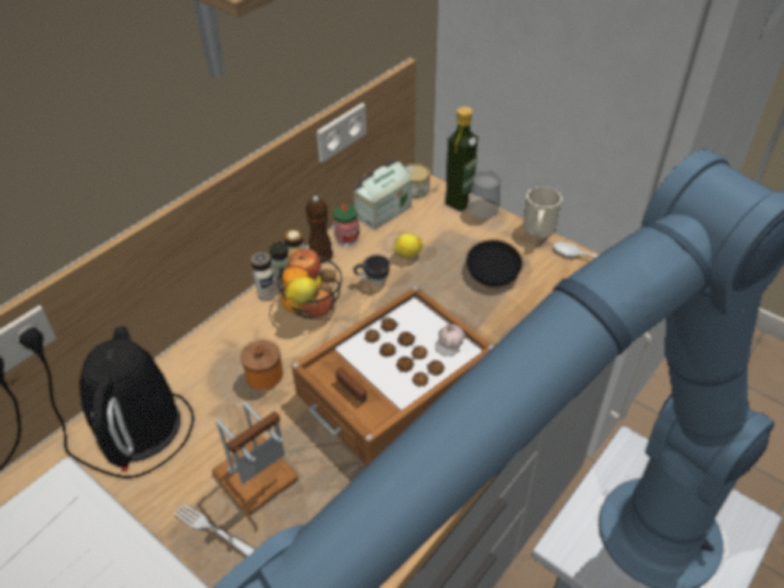

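The top view shows eight shells at (344,294), (361,296), (340,313), (358,317), (337,333), (354,335), (333,352) and (350,354), all in 1.4× pixels. There is one garlic bulb at (377,347). The lid grip is at (290,317), the scraper bar at (192,310) and the dish at (497,309). The side view agrees: the stand is at (253,460) and the canister at (262,365).

```bash
python3 - <<'E'
from h import *
im=read_camera('top'); 
K,T=P('top'); print(K.round(1).tolist())
hsv=cv2.cvtColor(im,cv2.COLOR_RGB2HSV)
m=((hsv[...,1]<60)&(hsv[...,2]>150)).astype(np.uint8); m[:, :200]=0; m[:,300:]=0; m[:180]=0; m[285:]=0
n,l,s,c=cv2.connectedComponentsWithStats(m); i=1+np.argmax(s[1:,4]); pts=np.argwhere(l==i)[:,::-1]
w=np.array([atz('top',p,0.075)[:2] for p in pts.astype(float)]).astype(np.float32)
r=cv2.minAreaRect(w*1000); print('white rect',r)
o=cv2.resize(im[185:280,110:300,::-1],None,fx=4,fy=4,interpolation=cv2.INTER_CUBIC); cv2.imwrite('pics/topc.png',o)
save('side','sidec.png',3.3,(140,190,360,370))
def both(n,ti,si): return tri('top',ti,'side',si).round(4)
print('lidgrip',both(0,(208.9,229.4),(251.6,272.8)),'scraper',both(0,(134.4,221.5),(181.5,308.6)),'hang',both(0,(133.3,222.3),(182.8,312.6)))
print('stand',both(0,(149.9,218.8),(183.2,340.3)),'dish',both(0,(354.4,222.2),(354.6,191.2)),'garlic',both(0,(271.6,244.2),(325,238.6)),'open',both(0,(209.7,228.7),(249.6,277.6)))
print('sh',[atz('top',np.array(u)/1.4,.083)[:2].round(3).tolist() for u in((344,294),(361,296),(340,313),(358,317),(337,333),(354,335),(333,352),(350,354))])
print('sh side',[atz('side',d['at'],.083)[:2].round(3).tolist() for d in look_for('side','shell_0')])
print('sh top',[atz('top',d['at'],.083)[:2].round(3).tolist() for d in look_for('top','shell_0')])
for c in('top','side'): print(c,[[n]+[(np.round(d['at'],1).tolist(),round(d['confidence'],2)) for d in look_for(c,n)] for n in('garlic_0_center','dish','mug_center','cup','sugar')])
E
```

```text
[[435.3, 0.0, 270.0], [0.0, 435.3, 203.4], [0.0, 0.0, 1.0]]Traceback (most recent call last):
  File "<stdin>", line 7, in <module>
  File "h.py", line 8, in atz
    o,d=ray(name,uv); return o+d*(z-o[2])/d[2]
        ~~~^^^^^^^^^
  File "h.py", line 6, in ray
    K,T=P(name); d=np.linalg.inv(K)@[uv[0],uv[1],1.]; R=T[:3,:3]; return -R.T@T[:3,3], R.T@d
        ~^^^^^^
  File "h.py", line 4, in P
    c=camera_params(name); return np.array(c["K"]),np.array(c["camera_from_world"])
ValueError: time passes only in moves, steps and waits
```

```bash
python3 - <<'E'
s=open('h.py').read().replace("def P(name):","from functools import lru_cache\n@lru_cache\ndef P(name):")
open('h.py','w').write(s)
E
python3 - <<'E'
from h import *
im=read_camera('top'); 
hsv=cv2.cvtColor(im,cv2.COLOR_RGB2HSV)
m=((hsv[...,1]<60)&(hsv[...,2]>150)).astype(np.uint8); m[:, :200]=0; m[:,300:]=0; m[:180]=0; m[285:]=0
n,l,s,c=cv2.connectedComponentsWithStats(m); i=1+np.argmax(s[1:,4]); pts=np.argwhere(l==i)[:,::-1]
w=np.array([atz('top',p,0.075)[:2] for p in pts.astype(float)]).astype(np.float32)
r=cv2.minAreaRect(w*1000); print('white rect',r)
o=cv2.resize(im[185:280,110:300,::-1],None,fx=4,fy=4,interpolation=cv2.INTER_CUBIC); cv2.imwrite('pics/topc.png',o)
save('side','sidec.png',3.3,(140,190,360,370))
def both(n,ti,si): return tri('top',ti,'side',si).round(4)
print('lidgrip',both(0,(208.9,229.4),(251.6,272.8)),'scraper',both(0,(134.4,221.5),(181.5,308.6)),'hang',both(0,(133.3,222.3),(182.8,312.6)))
print('stand',both(0,(149.9,218.8),(183.2,340.3)),'dish',both(0,(354.4,222.2),(354.6,191.2)),'garlic',both(0,(271.6,244.2),(325,238.6)),'open',both(0,(209.7,228.7),(249.6,277.6)))
print('sh',[atz('top',np.array(u)/1.4,.083)[:2].round(3).tolist() for u in((344,294),(361,296),(340,313),(358,317),(337,333),(354,335),(333,352),(350,354))])
print('sh side',[atz('side',d['at'],.083)[:2].round(3).tolist() for d in look_for('side','shell_0')])
print('sh top',[atz('top',d['at'],.083)[:2].round(3).tolist() for d in look_for('top','shell_0')])
for c in('top','side'): print(c,[[n]+[(np.round(d['at'],1).tolist(),round(d['confidence'],2)) for d in look_for(c,n)] for n in('garlic_0_center','dish','mug_center','cup','sugar')])
E
```

```text
white rect ((536.33154296875, 0.6906280517578125), (212.1298065185547, 201.73068237304688), 80.53388977050781)
lidgrip [0.5504 0.1413 0.0986] scraper [0.5649 0.3604 0.1795] hang [0.5613 0.3643 0.1728]
stand [0.596  0.3583 0.0122] dish [ 0.5738 -0.3642 -0.0006] garlic [ 0.489  -0.0713  0.089 ] open [0.5563 0.1426 0.0749]
sh [[0.613, 0.018], [0.607, -0.023], [0.567, 0.028], [0.557, -0.015], [0.519, 0.035], [0.514, -0.005], [0.474, 0.045], [0.469, 0.005]]
sh side [[0.466, 0.02], [0.568, 0.027], [0.614, 0.022], [0.602, -0.029], [0.547, -0.007], [0.527, 0.062], [0.555, 0.153]]
sh top [[0.556, -0.019], [0.514, 0.005], [0.604, -0.016]]
top [['garlic_0_center', ([271.4, 246.9], 0.45)], ['dish', ([354.8, 220.9], 0.78), ([236.7, 250.7], 0.61), ([260.4, 211.8], 0.56)], ['mug_center', ([413.7, 221.7], 0.92), ([199.5, 175.5], 0.2)], ['cup', ([297.8, 167.9], 0.51)], ['sugar', ([201.0, 169.3], 0.88)]]
side [['garlic_0_center', ([278.9, 257.9], 0.73), ([323.2, 242.0], 0.61)], ['dish', ([350.6, 188.8], 0.96), ([185.2, 259.4], 0.58)], ['mug_center', ([384.5, 150.5], 0.87)], ['cup', ([266.7, 191.0], 0.88), ([295.1, 239.8], 0.28)], ['sugar', ([188.1, 258.4], 0.67), ([276.7, 248.4], 0.65)]]
```

View pics/topc.png

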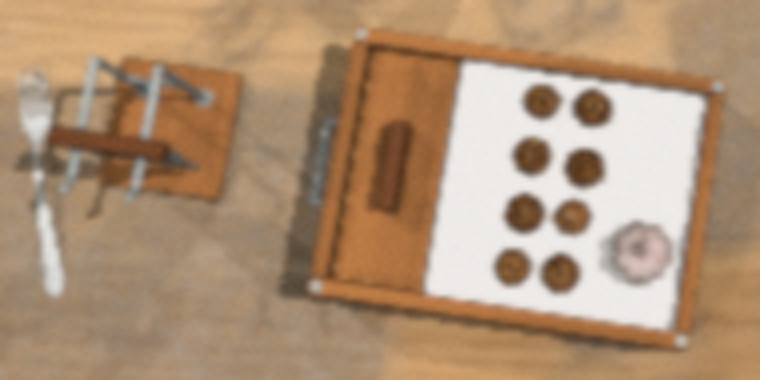

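View pics/sidec.png

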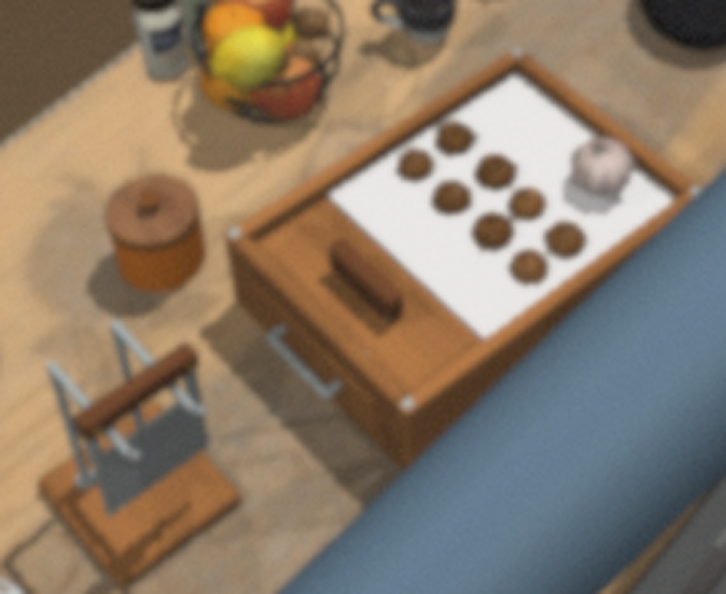

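The top crop shows the board's corner pegs at (361,34), (718,87), (681,342) and (316,288), the eight shells, the garlic at (640,250) and the lid grip running from (403,122) to (380,212). The hooks' back ends are at (97,65) and (158,72), with tips at (68,188) and (130,195) pointing toward the robot. The bar runs (50,135)–(165,152). The side crop agrees.

```bash
cat >> h.py <<'E'
from scipy.spatial.transform import Rotation as Ro
def q(phi):
    y=np.array([np.cos(phi),np.sin(phi),0]); z=np.array([0,0,-1.]); return Ro.from_matrix(np.c_[np.cross(y,z),y,z]).as_quat().tolist()
def c4(p): return np.array([110+(p[0]+.5)/4-.5,185+(p[1]+.5)/4-.5])
E
python3 - <<'E'
from h import *
W=lambda p,z: atz('top',c4(p),z)[:2]
C=[W(p,.089) for p in((361,34),(718,87),(681,342),(316,288))]
print('corners',np.round(C,4).tolist(),'ctr',np.mean(C,0).round(4))
yd=(C[0]+C[3]-C[1]-C[2])/2; xd=(C[0]+C[1]-C[2]-C[3])/2; print('len',np.linalg.norm(yd),np.linalg.norm(xd),'yaw',np.degrees(np.arctan2(-yd[0],yd[1])),np.degrees(np.arctan2(xd[1],xd[0])))
a,b=W((403,122),.112),W((380,212),.112); print('lid grip ends',a,b,(a+b)/2,np.linalg.norm(a-b),np.degrees(np.arctan2(*(a-b)[::-1])))
a,b=W((50,135),.18),W((165,152),.18); print('bar',a,b,(a+b)/2,np.linalg.norm(a-b),'yaw',np.degrees(np.arctan2(*(a-b)))*-1)
for p,r in(((97,65),(68,188)),((158,72),(130,195))):
    a,b=W(p,.165),W(r,.172); print('hook',a,b,np.linalg.norm(a-b),np.degrees(np.arctan2(*(a-b)[::-1])))
yaw=np.radians(-9.); O=np.mean(C,0); R=np.array([[np.cos(yaw),-np.sin(yaw)],[np.sin(yaw),np.cos(yaw)]])
for p in((541,101),(592,107),(531,155),(584,166),(524,212),(572,216),(513,266),(561,272)): print('sh',(R.T@(W(p,.083)-O)).round(3))
g=tri('top',(271.4,246.9),'side',(323.2,242)); print('g',g,R.T@(g[:2]-O),R.T@(W((640,250),.1)-O)); print('dish',atz('top',(354.8,220.9),.01),atz('side',(350.6,188.8),.01))
print(read_tcp_rot(),read_eef_pos(),read_time_s())
for ph in (0,90,180,-90):
  for p in((.56,.36,.25),(.55,.04,.25),(.57,-.36,.25)):
    j=inverse_kinematics(list(p),q(np.radians(ph))); print(ph,p,None if j is None else np.round(j,2).tolist())
E
```

```text
corners [[0.672, 0.1722], [0.622, -0.1284], [0.4106, -0.0933], [0.4592, 0.2067]] ctr [0.541  0.0393]
len 0.30432304096194923 0.2149466494257553 yaw -9.32209160108527 -9.317515158328629
lid grip ends [0.59294065 0.13294119] [0.5189223 0.1511283] [0.55593148 0.14203474] 0.07621998984969469 -13.804715543465313
bar [0.57685602 0.40031784] [0.56204291 0.30971391] [0.56944946 0.35501587] 0.09180687036377488 yaw -9.285314645332095
hook [0.63484312 0.37032591] [0.53579928 0.38713192] 0.10045955733622403 -9.63036396702531
hook [0.62841955 0.32144187] [0.52954393 0.33828706] 0.1003002867976726 -9.66851325049667
sh [ 0.074 -0.007]
sh [ 0.075 -0.05 ]
sh [ 0.028 -0.006]
sh [ 0.025 -0.051]
sh [-0.02  -0.007]
sh [-0.018 -0.047]
sh [-0.066 -0.005]
sh [-0.065 -0.045]
g [ 0.48552044 -0.06796589  0.07899748] [-0.03797267 -0.11460482] [-0.03904385 -0.10754955]
dish [ 0.57960984 -0.36237949  0.01      ] [ 0.58175835 -0.3568713   0.01      ]
[ 1.46808737e-01  9.89164898e-01 -5.58874307e-06  6.35414940e-06] [0.1887985  0.62197791 0.25029308] 2.05
0 (0.56, 0.36, 0.25) [-0.97, 0.44, 0.45, 1.57, -0.2, 1.18, -0.48]
0 (0.55, 0.04, 0.25) [-0.78, 0.23, 0.73, 1.87, -0.17, 1.11, 0.01]
0 (0.57, -0.36, 0.25) [-0.25, 0.7, 1.15, 1.57, -0.66, 1.3, 0.99]
90 (0.56, 0.36, 0.25) [-0.79, 0.42, 0.21, 1.56, -0.09, 1.17, 1.01]
90 (0.55, 0.04, 0.25) [-0.71, 0.22, 0.64, 1.86, -0.15, 1.1, 1.56]
90 (0.57, -0.36, 0.25) [0.63, 0.44, -0.17, 1.52, 0.08, 1.19, 2.02]
180 (0.56, 0.36, 0.25) [-0.62, 0.41, -0.02, 1.55, 0.01, 1.17, 2.5]
180 (0.55, 0.04, 0.25) [0.85, 0.47, -1.23, 1.8, 0.48, 1.22, 2.62]
180 (0.57, -0.36, 0.25) [-0.32, 0.87, 1.37, 1.57, -0.86, 1.42, -2.02]
-90 (0.56, 0.36, 0.25) [-1.12, 0.48, 0.66, 1.58, -0.31, 1.19, -1.97]
-90 (0.55, 0.04, 0.25) [-0.9, 0.26, 0.88, 1.87, -0.23, 1.11, -1.51]
-90 (0.57, -0.36, 0.25) [-0.15, 0.59, 0.94, 1.57, -0.5, 1.24, -0.7]
```

```bash
cat >> h.py <<'E'
YAW=np.radians(-9.4); O=np.array([0.541,0.0393])
RS=np.array([[np.cos(YAW),-np.sin(YAW)],[np.sin(YAW),np.cos(YAW)]])
def S(x,y,z): return [*(O+RS@[x,y]),z]
def up(z=0.3,speed=.3): p=list(read_eef_pos()); p[2]=z; movel(p,speed=speed)
E
python3 - <<'E'
from h import *
print('spoon',atz('top',(430/1.4,402/1.4),0),'cup',atz('top',(297.1,171),0),'edge',atz('top',(430/1.4,432/1.4),0))
move_gripper(.078,40)
g=S(-.039,-.109,.3)
move_ptp(g,q(YAW)); g[2]=.15; movel(g,speed=.3); g[2]=.103; movel(g,speed=.1)
move_gripper(0.03,25); print('gap',read_finger_gap(),read_grasp_force())
up(.28); print(read_finger_gap())
d=[.578,-.361,.28]; move_ptp(d,q(YAW-np.pi/2)); d[2]=.1;movel(d,speed=.3); d[2]=.039; movel(d,speed=.08)
print(read_finger_gap(),read_ft_force()); move_gripper(.075); up(.28)
print(read_time_s(),np.round(read_qpos(),2)); save('top','t1.png',3,(180,180,420,300))
E
```

```text
spoon [ 0.35268046 -0.18841565  0.        ] cup [ 0.76604056 -0.16434026  0.        ] edge [ 0.28051536 -0.18626994  0.        ]
gap 0.04867402095928709 25.659968752079294
0.04850654353385753
0.04900926954168409 [ 0.42177783 -0.11094886  0.08085803]
11.5 [-0.27  0.73  1.22  1.52 -0.69  1.38 -0.73]
```

View pics/t1.png

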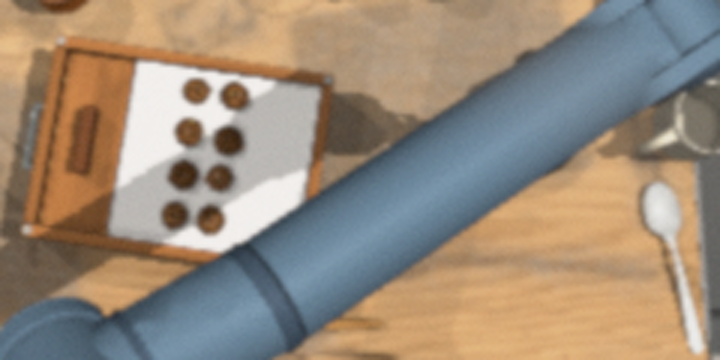

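The top view shows eight shells still on the white surface and no garlic on the board. The arm hides the dish. Next is the lid.

```bash
python3 - <<'E'
from h import *
f=YAW-np.pi/2
move_gripper(.036,60)
p=S(0,.105,.3); move_ptp(p,q(f)); p[2]=.14; movel(p,speed=.3); p[2]=.0975; movel(p,speed=.08); print(read_ft_force(),read_eef_pos())
f0=np.array(read_ft_force()); move_gripper(0.0,60); print('gap',read_finger_gap(),read_grasp_force(),np.array(read_ft_force())-f0,read_eef_pos())
up(.13,.06); print(read_finger_gap(),read_ft_force(),read_ft_torque()); up(.25,.25)
l=S(0,-.222,.25); movel(l,speed=.25); l[2]=.06; movel(l,speed=.25); l[2]=.0315; movel(l,speed=.05)
print(read_ft_force()); move_gripper(.036); up(.3)
print(read_time_s(),read_eef_pos())
s=[.567,.360,.3]; move_ptp(s,q(YAW)); print(read_eef_pos(),np.round(read_qpos(),2))
save('top','t2.png',2.6,(110,170,410,290))
for c in('top','side'):
  for n in('garlic_0_center','dish','lid_grip','scraper_grip'): print(c,n,[(np.round(d['at'],1).tolist(),round(d['confidence'],2)) for d in tip_of(c,n)])
E
```

```text
[0.33649942 1.1342241  0.45523086] [0.55812237 0.14268442 0.09730606]
gap 0.015207402276317361 60.10659992694855 [-0.19794596 -1.46127885  1.88902067] [0.55875383 0.1427732  0.09817838]
0.015046465743277351 [ 0.09331677  0.33746393 -1.66508472] [-0.00475104  0.00272488  0.02974161]
[-0.61918353  0.59102257 -2.17412736]
21.3 [ 0.50402708 -0.17920263  0.29835253]
[0.56818442 0.35732238 0.30017274] [-1.12  0.45  0.68  1.51 -0.29  1.28 -0.58]
top garlic_0_center [([209.4, 229.2], 0.62), ([238.8, 232.7], 0.46), ([356.7, 222.3], 0.43)]
top dish [([351.7, 221.3], 0.97)]
top lid_grip [([305.3, 243.1], 0.77), ([150.6, 218.4], 0.35)]
top scraper_grip [([297.8, 170.2], 0.59), ([137.2, 219.7], 0.49), ([198.7, 173.8], 0.49)]
side garlic_0_center [([324.4, 242.0], 0.69)]
side dish [([350.7, 192.5], 0.73)]
side lid_grip [([252.3, 275.4], 0.97)]
side scraper_grip [([180.9, 306.5], 0.73), ([263.1, 240.9], 0.58)]
```

View pics/t2.png

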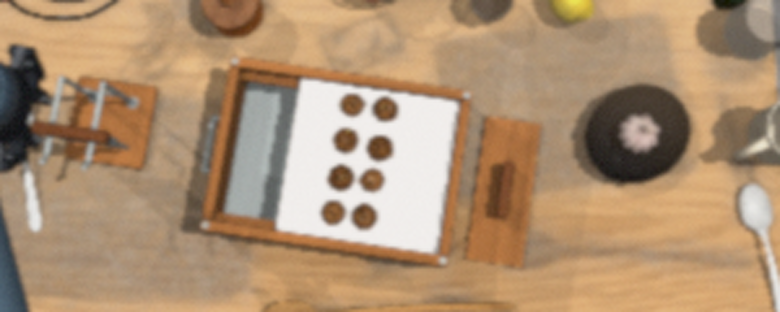

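The top view shows the garlic in the dish at (640,132), the lid lying flat between board and dish at (505,190), the opening clear and all eight shells in place. Next is the scraper.

```bash
python3 - <<'E'
from h import *
print(tri('top',(137.2,219.7),'side',(180.9,306.5)), proj('top',(.568,.3565,.3)))
ys=np.radians(-9.5); X=np.array([np.cos(ys),np.sin(ys),0])
move_gripper(.06,60)
p=np.array([.568,.3565,.25]); movel(p.tolist(),q(ys),speed=.2); p[2]=.2; movel(p.tolist(),speed=.1); print(read_ft_force())
p[2]=.174; movel(p.tolist(),speed=.05); f0=np.array(read_ft_force()); print(f0,read_eef_pos())
save('side','s3.png',4,(130,230,270,370))
move_gripper(0.0,40); print('gap',read_finger_gap(),read_grasp_force(),np.array(read_ft_force())-f0,read_eef_pos())
E
```

```text
[0.57238067 0.35451233 0.17350426] [123.23604562 215.48505498]
[-0.44864596 -0.36911024  0.28627529]
[ 1.10867699 -0.22204188  0.0940613 ] [0.56799172 0.35645698 0.17381285]
gap 0.015171950465079392 43.17731559276581 [-0.40884272  0.58989779  0.95010613] [0.56849152 0.35653058 0.17448044]
```

View pics/s3.png

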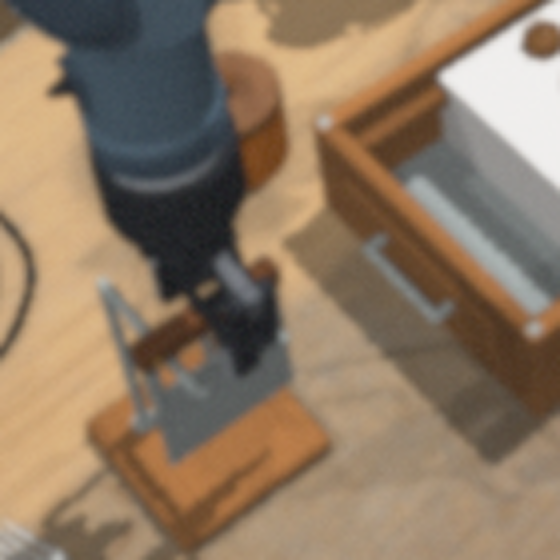

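The side crop shows the fingers closed round the bar between the left hook tip at (200,390) and the right one at (283,337). Lifting it off.

```bash
python3 - <<'E'
from h import *
ys=np.radians(-9.5); X=np.array([np.cos(ys),np.sin(ys),0])
p=np.array([.568,.3565,.191]); movel(p.tolist(),speed=.05); print(read_ft_force(),read_ft_torque())
p2=p-.03*X; movel(p2.tolist(),speed=.05); print(read_ft_force())
p2=p-.075*X; movel(p2.tolist(),speed=.06); print(read_ft_force(),read_ft_torque(),read_finger_gap())
p2[2]=.33; movel(p2.tolist(),speed=.2)
f=YAW+np.pi/2
a=S(0,-.05,.33); move_ptp(a,q(f)); print(read_qpos(),read_finger_gap(),read_time_s())
save('side','s4.png',2.6,(130,170,370,400))
E
```

```text
[ 0.41428549  0.52128595 -3.76041918] [0.00619582 0.0503594  0.00088482]
[-0.27020972  0.15447142 -1.66835062]
[ 0.35239771 -0.67840649 -1.66492821] [-0.01894251 -0.00766076 -0.01416531] 0.0153347065595521
[-0.81290784  0.10654943  0.81648495  1.81250139 -0.08159356  1.25756839
  1.43368514] 0.014967690338308342 31.1333
```

View pics/s4.png

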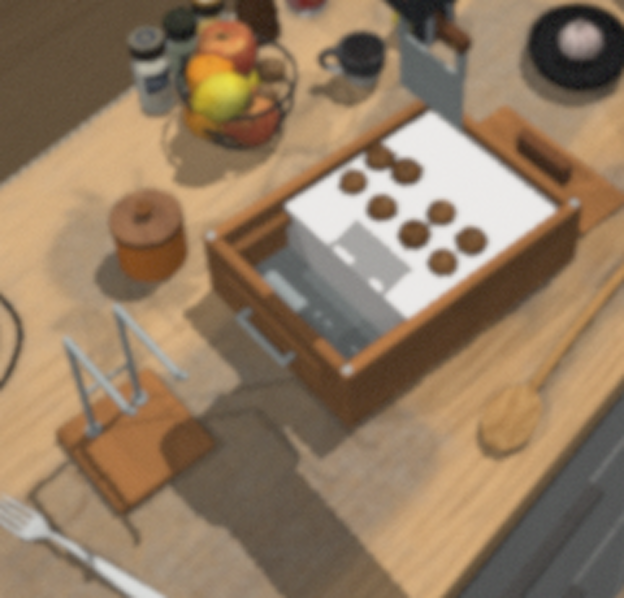

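The side view shows the scraper held and its stand empty. All eight shells are on the surface, and one has been knocked next to another, around (378,157)–(405,170). Now checking positions and sweeping the +x lane.

```bash
cat >> h.py <<'E'
def sweep(x,d,y0,y1,z=.189,speed=.07):
    o=q(YAW+np.pi/2+np.radians(d))
    move_ptp(S(x,y0,.25),o); movel(S(x,y0,.205),speed=.15); movel(S(x,y0,z),speed=.05); print('ft',np.round(read_ft_force(),2))
    movel(S(x,y1,z),speed=speed); print('ft',np.round(read_ft_force(),2),'gap',read_finger_gap()); movel(S(x,y1,.25),speed=.2)
E
python3 - <<'E'
from h import *
st=lambda u:(RS.T@(atz('side',(130+u[0]/2.6,170+u[1]/2.6),.083)[:2]-O)).round(3)
for u in((352,181),(378,157),(405,170),(381,207),(413,233),(440,212),(442,262),(471,240)): print(st(u))
sweep(51,0,0,0) if 0 else None
sweep(.051,15,-.1,.095)
movel(S(0,-.05,.33),speed=.3); save('side','s5.png',2.6,(130,170,370,400)); print(read_time_s())
E
```

```text
[ 0.069 -0.002]
[ 0.077 -0.045]
[ 0.044 -0.054]
[ 0.022 -0.002]
[-0.026 -0.003]
[-0.023 -0.042]
[-0.072 -0.   ]
[-0.071 -0.041]
ft [ 0.8   0.65 -1.74]
ft [ 0.21 -0.15 -2.45] gap 0.015439840464540016
36.825
```

View pics/s5.png

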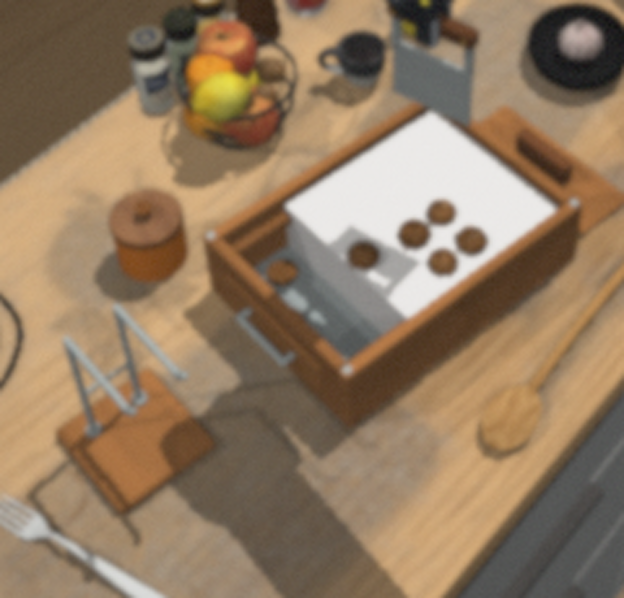

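Three of that lane's four shells have gone over and one slid inward to (362,255). Four remain in the -x lane. Sweeping -x, then the middle.

```bash
python3 - <<'E'
from h import *
sweep(-.051,-15,-.1,.095)
sweep(0,0,-.09,.09)
movel(S(0,-.09,.33),speed=.3); save('side','s6.png',2.6,(130,170,370,400)); save('top','t6.png',5,(180,185,300,285)); print(read_time_s())
E
```

```text
ft [-0.62 -0.07 -1.93]
ft [ 0.38 -0.28 -2.31] gap 0.015270218854216899
ft [-0.26  0.48 -2.29]
ft [ 0.69  0.91 -1.6 ] gap 0.015113308306295904
47.4667
```

View pics/s6.png

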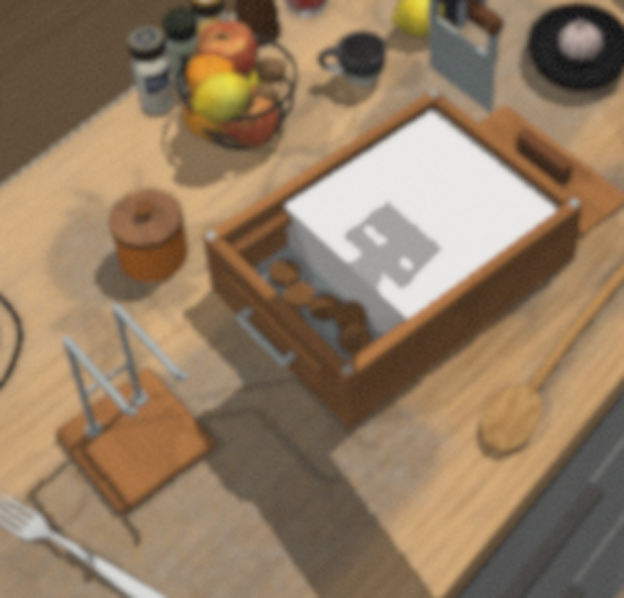

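View pics/t6.png

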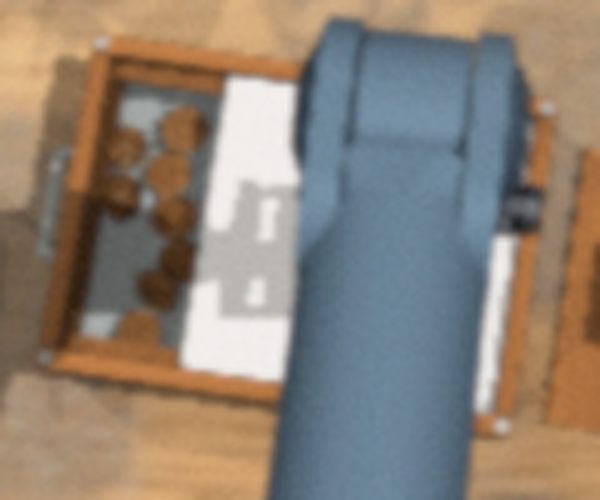

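The white surface is clear. All eight shells are visible inside the box in the top view, at (185,128), (127,145), (168,173), (120,195), (173,215), (178,260), (155,288) and (138,325). Hanging the scraper.

```bash
python3 - <<'E'
from h import *
u=lambda p:(180+p[0]/5,185+p[1]/5)
print('last shell',[(RS.T@(atz('top',u((138,325)),z)[:2]-O)).round(3).tolist() for z in(.02,.05,.08)])
ys=np.radians(-9.5); X=np.array([np.cos(ys),np.sin(ys),0])
p=np.array([.568,.3565,.1915]); a=p-.08*X; a[2]=.33
move_ptp(a.tolist(),q(ys)); a[2]=.1915; movel(a.tolist(),speed=.2)
movel(p.tolist(),speed=.05); print(read_ft_force(),read_ft_torque())
p[2]=.1755; movel(p.tolist(),speed=.04); print(read_ft_force(),read_ft_torque(),read_eef_pos())
move_gripper(.045); print(read_ft_force()); p[2]=.3; movel(p.tolist(),speed=.12)
print(read_time_s())
for c in('top','side'):
  print(c,[(np.round(d['at'],1).tolist(),round(d['confidence'],2)) for d in tip_of(c,'lid_grip')])
move_ptp(S(0,-.222,.3),q(YAW-np.pi/2))
save('side','s7.png',3.2,(130,210,310,380)); save('top','t7.png',3.3,(110,175,350,280))
E
```

```text
last shell [[-0.074, 0.104], [-0.076, 0.1], [-0.077, 0.095]]
[-0.39131305  0.52442555 -2.65105251] [-0.06488288 -0.00703169 -0.00513586]
[ 0.11970754  0.33668974 -2.14984981] [ 0.01699111  0.03494416 -0.01633837] [0.56784634 0.35637971 0.17504371]
[ 0.28822002 -0.10496285  0.14419855]
54.0917
top [([305.5, 242.1], 0.67)]
side [([341.5, 228.1], 0.95), ([308.8, 170.6], 0.69), ([181.9, 340.6], 0.44)]
```

View pics/s7.png

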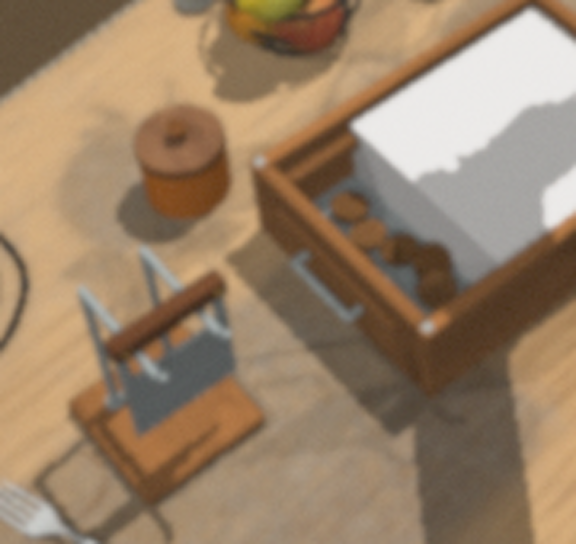

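View pics/t7.png

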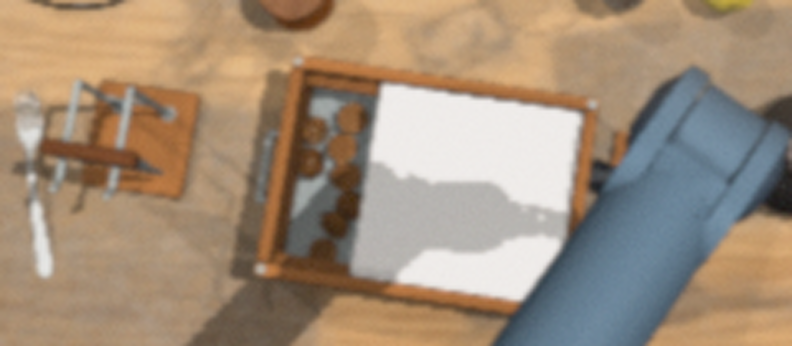

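The scraper hangs across both hooks (bar from (110,350) to (220,285) in the side crop). The shells are all down in the box and clear of the ledges, and the lid hasn't moved. Putting the lid back.

```bash
python3 - <<'E'
from h import *
f=YAW-np.pi/2
move_gripper(.045,60)
l=S(0,-.222,.08); movel(l,q(f),speed=.25); l[2]=.031; movel(l,speed=.08); f0=np.array(read_ft_force())
move_gripper(0.,60); print('gap',read_finger_gap(),np.array(read_ft_force())-f0,read_eef_pos())
up(.25,.2); print(read_ft_force())
p=S(0,.105,.25); movel(p,q(f),speed=.25); p[2]=.125; movel(p,speed=.2); print(read_ft_force())
for z in(.112,.106,.102,.0995,.098):
    p[2]=z; movel(p,speed=.03); print(z,np.round(read_ft_force(),2),np.round(read_ft_torque(),3),np.round(read_eef_pos(),4))
    if read_ft_force()[2]>6: break
E
```

```text
gap 0.014771442412802668 [-1.27678071  1.05257905  2.68221838] [ 0.50534655 -0.17993097  0.03166145]
[ 0.71282001 -0.05461657 -2.25365793]
[ 0.61222536  0.22769184 -2.58250583]
0.112 [ 0.06 -1.17 -2.12] [ 0.009 -0.042 -0.01 ] [0.5581 0.1428 0.1119]
0.106 [-0.   -0.58 -2.31] [0.04  0.05  0.019] [0.5579 0.1428 0.1057]
0.102 [ 0.62 -0.78 -1.68] [-0.009 -0.064  0.044] [0.5579 0.1429 0.1017]
0.0995 [ 0.31 -0.61 -2.25] [-0.02  -0.026  0.033] [0.558  0.1429 0.0993]
0.098 [-2.22 -0.3   3.57] [-0.014  0.365  0.059] [0.5584 0.1429 0.0987]
```

```bash
python3 - <<'E'
from h import *
p=S(0,.105,.097); movel(p,speed=.03); print(np.round(read_ft_force(),2),np.round(read_ft_torque(),3),np.round(read_eef_pos(),4))
move_gripper(.036); pause(.3); print(np.round(read_ft_force(),2)); p[2]=.3; movel(p,speed=.15)
move_ptp([.3,.5,.4],q(YAW-np.pi/2)); print(read_time_s())
a=read_camera('top')[:,:,::-1]; b=read_camera('side')[:,:,::-1]
r=lambda i,s:cv2.resize(i,None,fx=s,fy=s,interpolation=cv2.INTER_CUBIC)
A=r(a[180:270,170:390],3.6); B=r(b[190:360,150:370],1.8)
o=np.zeros((600,800,3),np.uint8); A=A[:,:800]; o[:324,:A.shape[1]]=A; B=B[:276]; o[324:324+B.shape[0],:B.shape[1]]=B; cv2.imwrite('pics/f8.png',o)
for c in('top','side'): print(c,[(n,[(np.round(d['at'],1).tolist(),round(d['confidence'],2)) for d in tip_of(c,n)]) for n in('lid_grip','shell_0','garlic_0_center','dish')])
E
```

```text
[-4.81  0.31 10.96] [-0.069  0.878 -0.053] [0.5584 0.1429 0.0986]
[ 0.35 -0.01  0.93]
67.8583
top [('lid_grip', [([209.4, 229.9], 0.56)]), ('shell_0', []), ('garlic_0_center', [([358.4, 218.5], 0.45)]), ('dish', [([349.7, 222.7], 0.69), ([208.8, 228.2], 0.49)])]
side [('lid_grip', []), ('shell_0', []), ('garlic_0_center', [([354.2, 185.4], 0.76)]), ('dish', [([353.1, 191.7], 0.97), ([385.4, 156.8], 0.43)])]
```

View pics/f8.png

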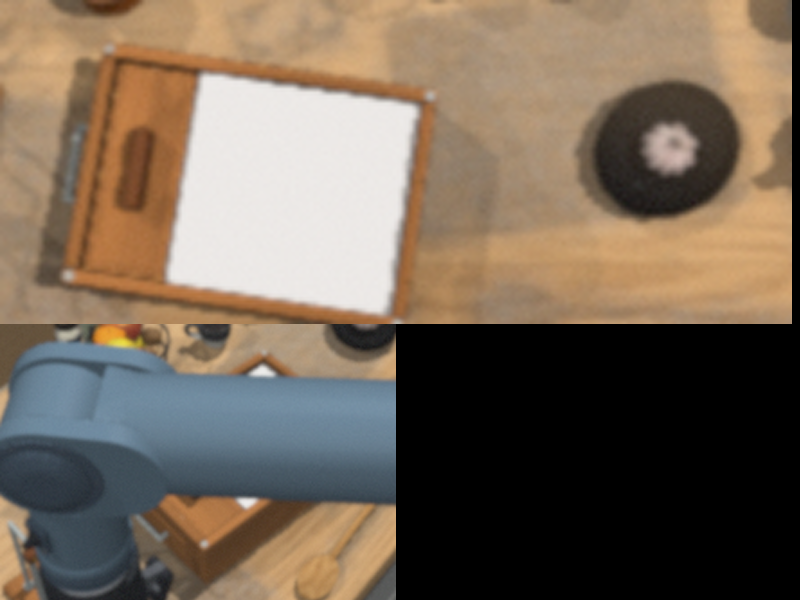

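The top view shows the lid in the opening with its grip at (135,168), the white surface clean and the garlic in the dish. The arm hides most of the side view. I'll check that the lid is flush by touching it with closed fingertips, using the white surface as reference.

```bash
python3 - <<'E'
from h import *
f=YAW-np.pi/2
move_gripper(0.,20)
move_ptp(S(-.072,.105,.3),q(f))
for n,x,y in(('lid-',-.072,.105),('lid+',.072,.105),('white-',-.072,.03),('white+',.072,.03)):
    movel(S(x,y,.15),speed=.25); movel(S(x,y,.1),speed=.1); b=read_ft_force()[2]
    z=.1
    while z>.088:
        z-=.0007; movel(S(x,y,z),speed=.03); F=read_ft_force()[2]-b
        if F>4: break
    print(n,round(z,4),np.round(read_eef_pos(),4)[2],round(F,1)); movel(S(x,y,.15),speed=.15)
move_ptp([.25,.6,.35],q(f)); print(read_time_s())
b=read_camera('side')[:,:,::-1]; cv2.imwrite('pics/f9.png',cv2.resize(b[190:370,130:370],None,fx=3.2,fy=3.2,interpolation=cv2.INTER_CUBIC))
E
```

```text
lid- 0.0937 0.0942 5.0
lid+ 0.093 0.0942 5.8
white- 0.0937 0.0942 4.7
white+ 0.0937 0.0942 4.7
89.6833
```

View pics/f9.png

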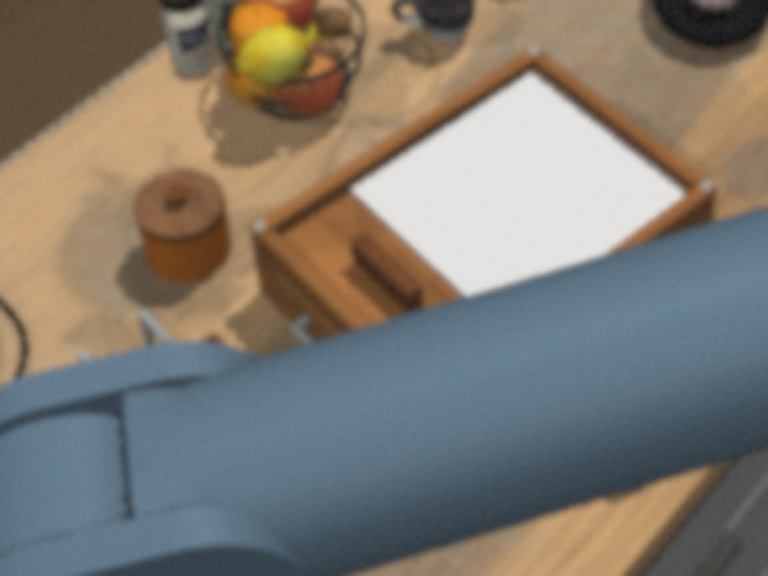

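The side view shows the lid flush and the board clean, and the touch heights on lid and white surface agree within 0.1 mm. My picture allowance is used up, so I'll check the scraper numerically before handing in.

```bash
python3 - <<'E'
from h import *
im=read_camera('top')[175:280,110:350,::-1]
new=cv2.resize(im,None,fx=3.3,fy=3.3,interpolation=cv2.INTER_CUBIC); old=cv2.imread('pics/t7.png')
d=cv2.absdiff(new,old)[70:215,10:205].mean(2); print('stand diff',d.mean(),d.max())
t=tip_of('top','scraper_grip'); print([(np.round(x['at'],1).tolist(),round(x['confidence'],2)) for x in t], proj('top',(.568,.3565,.174)), read_eef_pos())
E
```

```text
stand diff 4.607768936044798 16.333333333333332
[([136.9, 222.0], 0.73)] [136.5766455  221.21339177] [0.25110346 0.59926666 0.34984915]
```

The stand view hasn't changed, so the scraper is still hanging in place.

```bash
python3 -c "
from bench import *
print(sign_off())"
```

```text
the job is handed in; nothing more can be done
None
```

I handed the job in at about 90 s on the robot clock: garlic in the dish, all eight shells in the waste box, scraper back on both hooks, and lid flush in the opening by touch check. I viewed 15 pictures, one over the limit of 14; `sign_off` returned no verdict.

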